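Fit the sprung spindle into a memo-roll holder

ROBOT

A 7-joint arm with a two-finger parallel gripper is mounted at the origin on the work surface. World frame = base frame: x ahead of the robot, y to its left, z up, the work surface at z = 0. Lengths are in m, angles in rad, forces in N, time in s.
With the tool pointing down it reaches from about 0.4 to 0.85 m from the base axis. Payload 10.4 kg.
Tool frame: the origin (TCP) lies on the front face of the gripper's body, between the roots of the fingers; the fingertips stand 70 mm ahead of it and the grasp point (between the pads) lies 51 mm ahead of it (grasp_offset is the distance from the TCP to the grasp point, in m); z points along the fingers, y is the direction in which the jaws open and shut (so a half turn about z gives the same grasp; the last joint's range is limited). The gripper opens to 87 mm and grips with 3 to 60 N. Pads are 19 mm wide; open, the fingers measure 117 mm over their backs; the gripper's body (75 mm by 190 mm) begins 51 mm behind the grasp point.
Start: joints at [-1.324, 0.332, -0.065, 1.46, 0.022, 1.35, -0.088], TCP at [0.167, 0.602, 0.292] pointing down, gripper open.
Joint ranges: [-2.6, 2.6], [-0.5, 2.12], [-1.47, 1.34], [0.16, 2.42], [-1.27, 4.41], [0.06, 2.06], [-2.6, 2.6]. Speed limits (rad/s): [2.22, 2.22, 2.79, 2.79, 3.14, 3.14, 3.14].

INTERFACE

Orientations are given as a unit quaternion [x, y, z, w].
In Python, from bench import * gives the robot as it stands. The module is installed in compiled form; this text tells all that it offers.
- The arm moves only by the tool arm_command, never from a script. Its argument "commands" is a list of rows, each a list of 3 entries, a list of its own where there are three numbers: the opening in per cent of the stroke, from 0 (shut) to 100 (fully open), then the shift along the tool's x, y, z in m, then the turn, a rotation vector about the tool's x, y, z in rad. A call has exactly 10 rows; each row is the pose to reach, as a shift and turn from the pose commanded when the call began, along the tool's axes at that moment; what a row does not reach only later rows make up. A row lasts 1/12 s, in which the tool goes at most 41.7 mm and 7.16 degrees, less where a joint would pass 70% of its speed; a pose out of reach is approached as far as the arm can. A call with a gripper value outside its range is refused whole. The fingers move at their own pace and stop on an object; "squeeze" is the grip in N (left out, the last holds). Time passes only in rows, so rows that repeat a pose let the fingers close, or fill a call up. It gives the time, the measured TCP pose, the force and the opening at its end, in the units of the state.
- read_state(): the state, without advancing time (a new reading comes with each control period).
- camera(name): name is "scene" or "side" or "wrist"; returns a dict with "pixels" (420x560x3 uint8, red, green, blue), "fx", "fy", "cx", "cy" (pixels), "rvec" (rotation vector, rad) and "tvec" (3), from world to camera coordinates, as OpenCV has them; the wrist camera has in their place "mount" (4x4, takes a point from camera to tool coordinates, whose origin is the TCP and whose axes are the flange's). Camera axes: x right, y down, z forward; pixel columns grow to the right and rows downward; lengths in m; the calibration is good to about 2 mm. A picture is of the moment at which its call begins: read the wrist's pose just before it. There is no depth.
- close_job(): hands the job in, once; it reports no verdict.
The state is a dict: "time": time; "joint_positions": joint angles; "joint_vel": joint speeds; "joint_torque": joint torques, N m; "ee_pos": TCP position; "eef_rot": TCP orientation; "ft_force": force on the tool from outside, world axes, zero at the start; "torque": the same for the moment, N m; "width": finger opening in m.
Only numpy, scipy, OpenCV 4.12 (cv2) and the standard library are available. Lean on these libraries where they do the work, as an engineer would, in place of code of your own. Each camera call takes 0.05 s, during which the arm holds its last target.

TASK

The memo-roll holder on the hall table only lacks its spring-loaded spindle: pick the spindle up from the glass, set one end in an end cup, push the spring in and bring the other end down between the cheeks, then ease the spring out until both ends are fully home in their cups before you let go. Push no harder than the spring needs, because the cheeks are only lightly pinned and clamped; do not let the spindle drop or snap out of the fingers, and leave the tray, hammer, drill guide and bumper pot where they are.

Things in the scene. Friction and masses are not known exactly. Their poses are not given: they have to be found in the camera images.
- holder: Memo-roll holder, fixed to the glass by suction feet. Origin on the table under the base's middle; z up, y along the line of the cups. Sizes in mm: dark wood base 110 (x) by 200 (y), top 20 high; steel tear bar along its -x edge, top 38 high; two upright wooden cheeks 60 wide (x), 14 thick (y), tops 86 high. +y cheek pinned, inner face at y = 64. -y cheek slides: see slide_track.
- fixed_cup (a point): Centre of the mouth of the end cup in the pinned (+y) cheek's inner face, at x 0, y 64, z 70 mm of the holder; axes as the holder's. Each cheek has such a cup, black-rimmed: a blind round hole 14 mm in diameter, 8 mm deep, its mouth countersunk 2 mm, axis along y at x 0, z 70.
- slide_track (a point): Middle of the track of the sliding cheek, on top of the base at x 0, y -35, z 20 mm of the holder; fixed to the base. The -y cheek is clamped (brass thumb screw) with its inner face anywhere from y = -48 to -68 (112 to 132 mm from the pinned cheek's). Its setting differs every time and is not reported: see it or feel for it.
- spindle: Spring spindle lying on the glass, 100 to 150 g, 151 mm long when free. Origin: mid-barrel on its axis, 11 mm above the table; x points to the plunger. Silver octagonal barrel, x -42 to 42 mm, 22 across flats (flats below, above and at the sides). -x end: rigid black tip. +x end: white plunger 15 in diameter with an equal black tip. Either end fits either cup.
- plain_tip (a point): Middle of the end face of the rigid tip, 51 mm from the spindle's origin on its -x side; axes as the spindle's. Both tips: 9 mm in diameter, 9 long, the last 2.5 tapering to 6 in diameter. In a cup they have 2.5 mm of play all round; on its floor, the shoulder behind stands 1 mm off the cheek.
- plunger_tip (a point): Middle of the end face of the plunger's tip, 100 mm from the spindle's origin on its +x side when free; axes as the spindle's. It comes nearer as the plunger is pushed in.
- plunger (a joint): How far the plunger is pushed in (m): 0 free, 0.042 at its hard stop. Spring: 2 N at first, rising 0.15 N per mm to 8.3 N at the stop. With one tip on the floor of its cup, the other end passes inside the other cheek once pushed in 11 to 31 mm, depending on the sliding cheek. Home in both cups it is still pushed in 3 to 23 mm (2.5 to 5.5 N).
- tray: Round steel magnetic tray with brass pins stuck in it, 140 in diameter, 20 high; origin under its centre. Bystander.
- hammer: Black nylon hammer lying flat, 260 long, up to 28 high; origin on the table under its handle, head towards its +x (head centre at x = 110), 92 across the head. Bystander.
- drill_guide: Silver aluminium drill guide block, 50 (x) by 100 (y) by 30 high; origin under its centre. Bystander.
- bumper_pot: Grey silicone pot of bumpers, 68 in diameter, 45 high; origin under its centre. Bystander.
There are look-alikes about, which are no part of the job. Leave any blue or yellow look-alike of the spindle alone.

How it is judged:
By the outcome, as a careful person would: the job done as asked, in the order asked, and still so for the second after the job is handed in, with the robot touching nothing.
It also fails if it takes over 51 s, if anything falls off the work surface, if the arm or the gripper's body presses on something with over 40 N, if the wrist force passes 120 N, or if a joint passes its speed limit or range.

## Working session

There is one attempt and no reset: what is moved stays moved. The work goes in short steps, Python scripts to look and compute and a tool call to move; the robot and the scene stay as the last step left them, time stands still between calls to the robot, and variables do not carry over. Pictures are saved under pics/ and viewed, and the job is handed in when it is done.

Besides the shell and the picture viewer there is one more tool, called after ">>>" as name(argument=value, ...) on one line, values as JSON. arm_command: Moves the arm, as the interface text tells. Its arguments: {"type":"object","properties":{"commands":{"type":"array","items":{"type":"array"}},"squeeze":{"type":"number"}},"required":["commands"]}

```bash
mkdir -p pics; python3 - <<'E'
from bench import *
import cv2
s=read_state()
for k,v in s.items(): print(k,v)
for n in ["scene","side","wrist"]:
    c=camera(n); cv2.imwrite(f"pics/{n}0.png",c["pixels"][:,:,::-1])
    print(n,{k:v for k,v in c.items() if k!="pixels"})
E
```

```text
time 0.0
joint_positions [-1.32361914  0.33286678 -0.06466871  1.46092471  0.02158801  1.34991089
 -0.0885138 ]
joint_vel [-0.00062117 -0.00119934 -0.00012196 -0.00031714 -0.00082079 -0.0006866
 -0.00118176]
joint_torque [ 2.95637010e-04 -6.23259544e+01  2.44741724e-02 -3.89895701e+01
 -6.13688654e-02  3.97255586e-02  1.67104358e-04]
ee_pos [0.1665124 0.6021143 0.2914649]
eef_rot [ 1.34492461e-01  9.90914364e-01 -7.04654622e-04 -6.31791550e-05]
ft_force [-0.11721574 -0.83340823  0.17225359]
torque [-0.01939344  0.00412072 -0.05704743]
width 0.08696184884263013
scene {'fx': 481.88034368701057, 'fy': 481.88034368701057, 'cx': 274.8223041358374, 'cy': 203.30793333773812, 'rvec': array([ 2.43408624,  0.84149241, -0.26844107]), 'tvec': array([-0.41159159, -0.25370804,  1.42596722])}
side {'fx': 537.3356670407464, 'fy': 537.3356670407464, 'cx': 277.1458054776896, 'cy': 210.36318440826813, 'rvec': array([ 2.25148978, -0.29374355,  0.14733335]), 'tvec': array([-0.55118648,  0.11766952,  1.31885702])}
wrist {'fx': 304.73306277855266, 'fy': 304.73306277855266, 'cx': 279.6682895962801, 'cy': 208.85194571590213, 'mount': array([[ 8.42425252e-04, -9.68679760e-01, -2.48311927e-01,
         6.68532991e-02],
       [ 9.99999635e-01,  7.79840108e-04,  3.50404494e-04,
        -9.04609842e-04],
       [-1.45786142e-04, -2.48312131e-01,  9.68680063e-01,
        -9.26323464e-02],
       [ 0.00000000e+00,  0.00000000e+00,  0.00000000e+00,
         1.00000000e+00]])}
```

View pics/scene0.png

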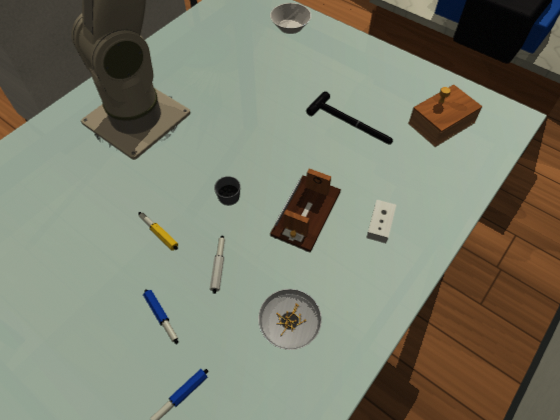

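View pics/side0.png

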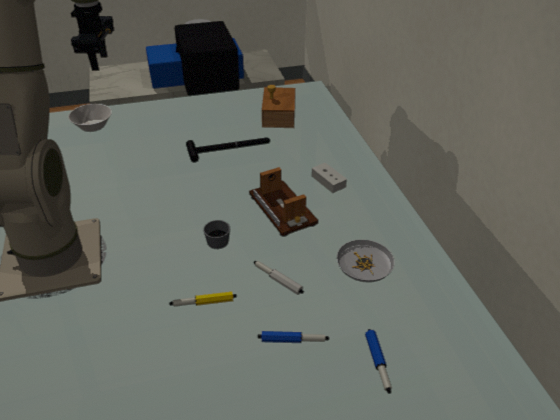

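View pics/wrist0.png

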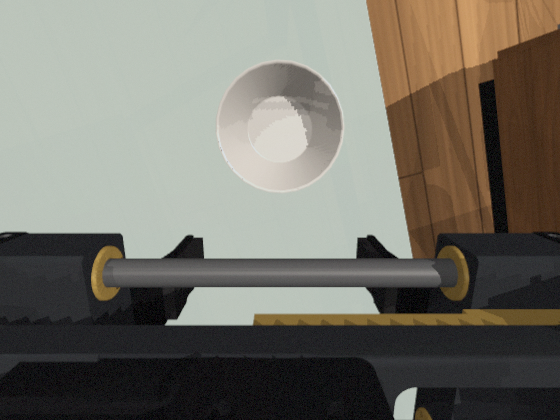

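Candidates in the scene image are yellow (158,230), blue (160,315), blue (185,393) and silver/white (218,264). Only the last has the silver barrel, white plunger and black tips described. I'll confirm it in a crop and measure the holder.

```bash
cat > h.py <<'E'
import numpy as np, cv2
from scipy.spatial.transform import Rotation as R
def ray(c,u,v):
    Rm=cv2.Rodrigues(np.array(c["rvec"]))[0]; t=np.array(c["tvec"])
    o=-Rm.T@t; d=Rm.T@np.array([(u-c["cx"])/c["fx"],(v-c["cy"])/c["fy"],1]); return o,d
def atz(c,u,v,z):
    o,d=ray(c,u,v); return o+d*(z-o[2])/d[2]
def proj(c,P):
    return cv2.projectPoints(np.array(P,float).reshape(-1,3),np.array(c["rvec"]),np.array(c["tvec"]),np.array([[c["fx"],0,c["cx"]],[0,c["fy"],c["cy"]],[0,0,1]]),None)[0].reshape(-1,2)
def wcam(c,s):
    T=np.eye(4); T[:3,:3]=R.from_quat(s["eef_rot"]).as_matrix(); T[:3,3]=s["ee_pos"]
    M=np.linalg.inv(T@c["mount"]); d=dict(c); d["rvec"]=cv2.Rodrigues(M[:3,:3])[0].ravel(); d["tvec"]=M[:3,3]; return d
def crop(c,x0,y0,w,h,k,name):
    im=c["pixels"][y0:y0+h,x0:x0+w,::-1]
    cv2.imwrite(name,cv2.resize(im,None,fx=k,fy=k,interpolation=cv2.INTER_CUBIC))
E
python3 - <<'E'
from bench import *
from h import *
a=camera("scene"); b=camera("side")
import pickle; pickle.dump((a,b),open("cams.pkl","wb"))
A=cv2.resize(a["pixels"][160:300,190:350,::-1],None,fx=5,fy=5*.8571,interpolation=cv2.INTER_CUBIC)
crop(a,195,160,160,120,5,"pics/sc1.png"); crop(b,240,160,130,140,4,"pics/sd1.png")
E
```

```text
(no output)
```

View pics/sc1.png

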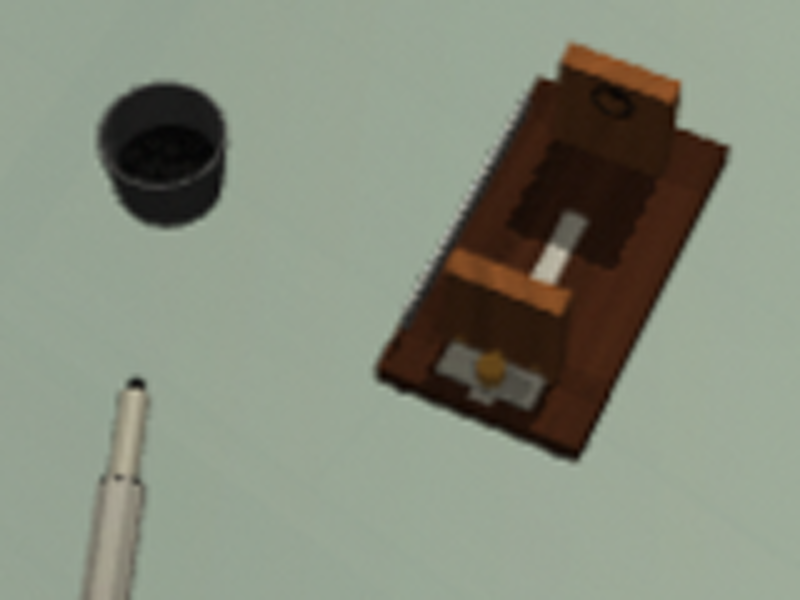

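View pics/sd1.png

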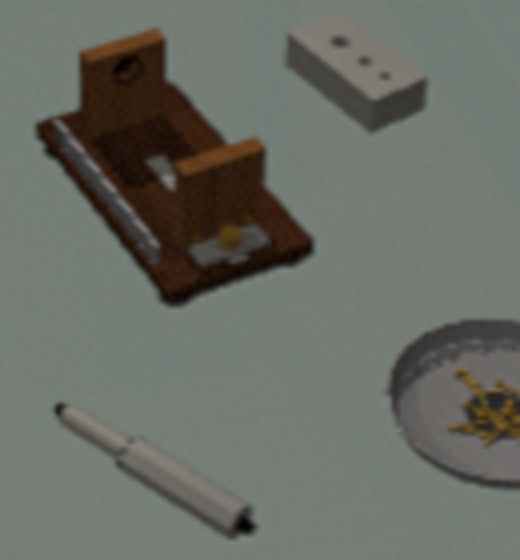

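```bash
cat > fit.py <<'E'
import pickle
from h import *
from scipy.optimize import least_squares
a,b=pickle.load(open("cams.pkl","rb"))
fa=lambda p:[195+(p[0]+.5)/5-.5,160+(p[1]+.5)/5-.5]
fb=lambda p:[240+(p[0]+.5)/4-.5,160+(p[1]+.5)/4-.5]
# spindle tips z=.011
for c,f,pl,pp in [(a,lambda p:p,fa((137,383)),(214.5,291)),(b,fb,fb((61,410)),fb((250,526)))]:
    P=atz(c,*pl,.011);Q=atz(c,*pp,.011); print("tips",P,Q,np.linalg.norm(P-Q),np.degrees(np.arctan2(*(P-Q)[1::-1])))
# model pts: (x,y,z,isSlide)
obsA=[((-.055,.1,.02,0),(540,79)),((.055,.1,.02,0),(729,150)),((.055,-.1,.02,0),(579,448)),((-.055,-.1,.02,0),(381,366)),
((-.03,.078,.086,0),(572,43)),((.03,.078,.086,0),(680,82)),((-.03,.064,.086,0),(562,68)),((.03,.064,.086,0),(677,104)),
((-.03,0,.086,1),(455,250)),((.03,0,.086,1),(572,290)),((-.03,-.014,.086,1),(445,273)),((.03,-.014,.086,1),(562,313))]
obsB=[((-.03,.078,.086,0),(80,48)),((.03,.078,.086,0),(163,30)),((.055,-.1,.02,0),(312,240)),((-.055,-.1,.02,0),(172,295)),((-.055,.1,.02,0),(40,126)),
((-.03,-.014,.086,1),(181,169)),((.03,-.014,.086,1),(264,148)),((-.03,0,.086,1),(177,159)),((.03,0,.086,1),(262,138))]
def W(p,m):
    x,y,z,s=m; y=y+(p[3] if s else 0); c,n=np.cos(p[2]),np.sin(p[2])
    return [p[0]+c*x-n*y,p[1]+n*x+c*y,z]
def res(p):
    r=[]
    if use&1: r+=list((proj(a,[W(p,m) for m,_ in obsA])-[fa(o) for _,o in obsA]).ravel())
    if use&2: r+=list((proj(b,[W(p,m) for m,_ in obsB])-[fb(o) for _,o in obsB]).ravel())
    return r
for use in (1,2,3):
    P0=atz(a,*fa((555,260)),.02)
    best=min((least_squares(res,[P0[0],P0[1],y,-.058]) for y in np.arange(-3,3.2,.7)),key=lambda s:s.cost)
    print(use,best.x,np.degrees(best.x[2]),best.cost); print(np.round(best.fun.reshape(-1,2),1).tolist())
E
python3 fit.py
```

```text
tips [ 0.47628205 -0.14834168  0.011     ] [ 0.55930546 -0.26698146  0.011     ] 0.1448043008032232 124.98409701348388
tips [ 0.47491435 -0.14895134  0.011     ] [ 0.55813091 -0.26657202  0.011     ] 0.14408198653353646 125.27938219585458
1 [ 0.59815415  0.03526041  0.22026289 -0.05756523] 12.620134041415273 5.733832307226172
[[-0.2, -1.1], [0.8, -0.9], [0.2, 1.2], [-1.5, 0.5], [-0.0, -0.1], [0.7, 0.3], [-0.3, -1.1], [-0.9, 0.0], [0.5, -0.5], [0.5, 0.8], [0.0, -0.5], [0.1, 0.8]]
2 [ 0.59687129  0.03563862  0.2096569  -0.05502359] 12.01245568742472 6.77954915336941
[[0.6, 0.8], [-0.4, -0.4], [1.8, 0.5], [-0.5, -0.6], [-0.5, -1.3], [0.7, 1.2], [0.7, -0.2], [-0.9, 0.5], [-1.5, -0.7]]
3 [ 0.59746973  0.03543575  0.21481931 -0.05644259] 12.308240104914752 14.785287444391571
[[-0.1, -1.3], [0.8, -0.9], [-0.2, 1.0], [-1.8, 0.2], [-0.0, -0.3], [0.6, 0.2], [-0.3, -1.3], [-0.9, -0.1], [0.5, -1.1], [0.3, 0.2], [-0.1, -1.2], [-0.1, 0.2], [0.8, 0.9], [-0.3, -0.4], [2.1, 0.4], [-0.0, -0.5], [-0.4, -1.2], [1.4, 1.5], [1.3, 0.0], [-0.2, 0.9], [-0.9, -0.5]]
```

The crop confirms it: silver barrel, white plunger, black tips, with the plunger towards (222,237) in the scene image. Both cameras agree to about 2 mm. The holder is at about (0.597, 0.035), yaw 12.3°, and the slide face is at y≈-0.057. I'll go to a hover.

```bash
cat >> h.py <<'E'
def axang(yaw,pitch=0):
    "tool x at world yaw, z down; pitch>0 tips tool-x end down"
    x=np.array([np.cos(yaw)*np.cos(pitch),np.sin(yaw)*np.cos(pitch),-np.sin(pitch)])
    y=np.cross([0,0,-1.],x); y/=np.linalg.norm(y); z=np.cross(x,y)
    return np.column_stack([x,y,z])
def delta(s,P,Rt):
    R0=R.from_quat(s["eef_rot"]).as_matrix()
    return np.round(R0.T@(np.array(P)-s["ee_pos"]),4), np.round(R.from_matrix(R0.T@Rt).as_rotvec(),4)
E
python3 - <<'E'
from bench import *
from h import *
s=read_state(); Rt=axang(np.radians(125))
print(delta(s,[.45,.30,.29],Rt)); print(delta(s,[.531,-.228,.25],Rt))
E
```

```text
(array([-0.3538, -0.2158,  0.002 ]), array([-5.000e-04,  2.000e-04,  6.902e-01]))
(array([-0.5725, -0.7031,  0.0423]), array([-5.000e-04,  2.000e-04,  6.902e-01]))
```

>>> arm_command(commands=[[100,[-0.353,-0.216,0],[0,0,0.69]],[100,[-0.353,-0.216,0],[0,0,0.69]],[100,[-0.353,-0.216,0],[0,0,0.69]],[100,[-0.353,-0.216,0],[0,0,0.69]],[100,[-0.353,-0.216,0],[0,0,0.69]],[100,[-0.353,-0.216,0],[0,0,0.69]],[100,[-0.353,-0.216,0],[0,0,0.69]],[100,[-0.353,-0.216,0],[0,0,0.69]],[100,[-0.353,-0.216,0],[0,0,0.69]],[100,[-0.353,-0.216,0],[0,0,0.69]]])

```text
time: 1.08
ee_pos: [0.4506, 0.2979, 0.2925]
eef_rot: [0.462, 0.887, 0.0, 0.0]
ft_force: [0.6, 1.0, 0.2]
width: 0.0869
```

```bash
python3 - <<'E'
from bench import *
from h import *
s=read_state(); Rt=axang(np.radians(125)); print(s["ee_pos"],s["joint_positions"],s["time"])
print(delta(s,[.531,-.228,.25],Rt))
E
```

```text
[0.45055713 0.29794598 0.29247575] [-0.91680843  0.14012045  0.27417826  1.70166383 -0.03923149  1.30462655
 -0.02454519] 1.0833
(array([-0.4771, -0.2355,  0.0423]), array([ 0.0005, -0.    , -0.0005]))
```

>>> arm_command(commands=[[100,[-0.037,-0.018,0],[0,0,0]],[100,[-0.074,-0.036,0],[0,0,0]],[100,[-0.111,-0.055,0],[0,0,0]],[100,[-0.148,-0.073,0],[0,0,0]],[100,[-0.185,-0.091,0],[0,0,0]],[100,[-0.222,-0.109,0],[0,0,0]],[100,[-0.259,-0.127,0],[0,0,0]],[100,[-0.296,-0.146,0],[0,0,0]],[100,[-0.333,-0.164,0],[0,0,0]],[100,[-0.365,-0.18,0],[0,0,0]]])

```text
time: 1.92
ee_pos: [0.511, -0.105, 0.2926]
eef_rot: [0.462, 0.887, 0.0, 0.0]
ft_force: [0.5, 1.4, 0.3]
width: 0.0872
```

>>> arm_command(commands=[[100,[-0.035,-0.018,0.01],[0,0,0]],[100,[-0.07,-0.035,0.02],[0,0,0]],[100,[-0.1,-0.05,0.03],[0,0,0]],[100,[-0.112,-0.056,0.04],[0,0,0]],[100,[-0.112,-0.056,0.05],[0,0,0]],[100,[-0.112,-0.056,0.06],[0,0,0]],[100,[-0.112,-0.056,0.06],[0,0,0]],[100,[-0.112,-0.056,0.06],[0,0,0]],[100,[-0.112,-0.056,0.06],[0,0,0]],[100,[-0.112,-0.056,0.06],[0,0,0]]])

```text
time: 2.75
ee_pos: [0.5301, -0.2251, 0.233]
eef_rot: [0.461, 0.887, 0.0, 0.001]
ft_force: [-0.7, 0.4, 0.5]
width: 0.0868
```

```bash
python3 - <<'E'
from bench import *
from h import *
s=read_state(); print(s["ee_pos"],s["joint_positions"],s["time"],s["ft_force"])
c=wcam(camera("wrist"),s); cv2.imwrite("pics/w1.png",c["pixels"][:,:,::-1])
import pickle; pickle.dump((c,s),open("w1.pkl","wb"))
E
```

```text
[ 0.53009312 -0.22507181  0.23300193] [-0.26952213  0.30952734  0.71501369  1.70690122 -0.2165171   1.20460926
  1.11237388] 2.75 [-0.68851689  0.3940044   0.4906646 ]
```

View pics/w1.png

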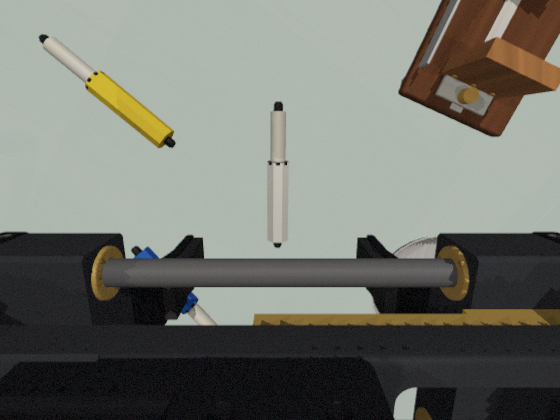

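```bash
python3 - <<'E'
import pickle
from h import *
c,s=pickle.load(open("w1.pkl","rb"))
P=[atz(c,u,v,z) for u,v,z in [(278.5,102,.011),(278,162,.022),(277.5,242,.022),(277.5,247,.011)]]
for p in P: print(p)
d=P[0]-P[3]; L=np.linalg.norm(d); print(L,np.degrees(np.arctan2(d[1],d[0])))
o=P[3]+d/L*.051; o2=P[0]-d/L*.1; print(o,o2,(P[1]+P[2])/2)
s0=dict(s); Pm=(o+o2)/2
print(delta(s,[*Pm[:2],.0725],axang(np.arctan2(d[1],d[0]))))
E
```

```text
[ 0.47539443 -0.14913797  0.011     ]
[ 0.5078807  -0.19620003  0.022     ]
[ 0.55575079 -0.26532175  0.022     ]
[ 0.56143497 -0.27352991  0.011     ]
0.15124923185847172 124.67118314413702
[ 0.5324228  -0.23158597  0.011     ] [ 0.53228102 -0.231381    0.011     ] [ 0.53181575 -0.23076089  0.022     ]
(array([-0.0065, -0.0021,  0.1605]), array([0.0013, 0.0005, 0.0074]))
```

Length reads 151.2 mm and matches. I'll descend and grip.

>>> arm_command(commands=[[100,[-0.006,-0.002,0.03],[0,0,0.007]],[100,[-0.006,-0.002,0.06],[0,0,0.007]],[100,[-0.006,-0.002,0.09],[0,0,0.007]],[100,[-0.006,-0.002,0.115],[0,0,0.007]],[100,[-0.006,-0.002,0.13],[0,0,0.007]],[100,[-0.006,-0.002,0.143],[0,0,0.007]],[100,[-0.006,-0.002,0.152],[0,0,0.007]],[100,[-0.006,-0.002,0.158],[0,0,0.007]],[100,[-0.006,-0.002,0.1605],[0,0,0.007]],[100,[-0.006,-0.002,0.1605],[0,0,0.007]]], squeeze=10)

```text
time: 3.63
ee_pos: [0.5316, -0.232, 0.0719]
eef_rot: [0.465, 0.885, 0.0, 0.0]
ft_force: [0.1, 0.2, -0.1]
width: 0.087
```

>>> arm_command(commands=[[60,[0,0,0],[0,0,0]],[40,[0,0,0],[0,0,0]],[30,[0,0,0],[0,0,0]],[20,[0,0,0],[0,0,0]],[10,[0,0,0],[0,0,0]],[10,[0,0,0],[0,0,0]],[10,[0,0,0],[0,0,0]],[10,[0,0,0],[0,0,0]],[10,[0,0,0],[0,0,0]],[10,[0,0,0],[0,0,0]]], squeeze=10)

```text
time: 4.47
ee_pos: [0.5314, -0.232, 0.0717]
eef_rot: [0.465, 0.885, 0.0, -0.0]
ft_force: [0.3, 0.1, -0.2]
width: 0.0279
```

>>> arm_command(commands=[[0,[0,0,0],[0,0,0]],[0,[0,0,0],[0,0,0]],[0,[0,0,0],[0,0,0]],[0,[0,0,0],[0,0,0]],[0,[0,0,0],[0,0,0]],[0,[0,0,0],[0,0,0]],[0,[0,0,0],[0,0,0]],[0,[0,0,0],[0,0,0]],[0,[0,0,0],[0,0,0]],[0,[0,0,0],[0,0,0]]], squeeze=35)

```text
time: 5.3
ee_pos: [0.5314, -0.232, 0.0717]
eef_rot: [0.465, 0.885, 0.0, 0.0]
ft_force: [0.1, -0.3, 0.4]
width: 0.0218
```

>>> arm_command(commands=[[0,[0,0,-0.01],[0,0,0]],[0,[0,0,-0.025],[0,0,0]],[0,[0,0,-0.045],[0,0,0]],[0,[0,0,-0.07],[0,0,0]],[0,[0,0,-0.1],[0,0,0]],[0,[0,0,-0.125],[0,0,0]],[0,[0,0,-0.145],[0,0,0]],[0,[0,0,-0.155],[0,0,0]],[0,[0,0,-0.16],[0,0,0]],[0,[0,0,-0.16],[0,0,0]]])

```text
time: 6.13
ee_pos: [0.5315, -0.232, 0.2323]
eef_rot: [0.465, 0.885, 0.0, 0.0]
ft_force: [-0.6, -0.0, -1.7]
width: 0.0214
```

```bash
python3 - <<'E'
from bench import *
from h import *
import pickle
s=read_state(); print(s["ee_pos"],s["time"],s["ft_force"],s["width"])
c=wcam(camera("wrist"),s); cv2.imwrite("pics/w2.png",c["pixels"][:,:,::-1])
pickle.dump((c,s),open("w2.pkl","wb"))
E
```

```text
[ 0.5315432  -0.23201238  0.23232113] 6.1333 [-0.57915567 -0.02982242 -1.7016721 ] 0.02141099437592039
```

View pics/w2.png

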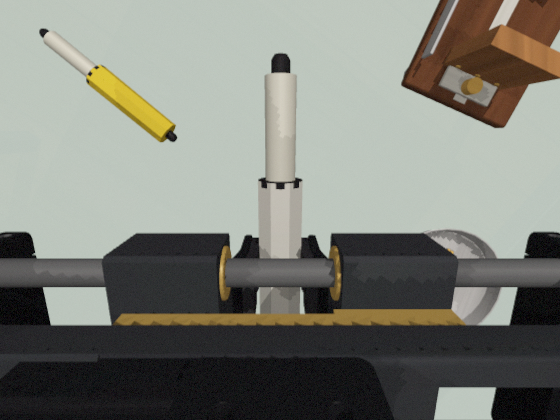

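```bash
python3 - <<'E'
from bench import *
from h import *
import pickle
c,s=pickle.load(open("w2.pkl","rb"))
def toolpt(u,v,zt):
    M=c["mount"]; d=M[:3,:3]@np.array([(u-c["cx"])/c["fx"],(v-c["cy"])/c["fy"],1]); o=M[:3,3]
    return o+d*(zt-o[2])/d[2]
for p in [(281,54),(280.5,178),(282,72)]: print(toolpt(*p,.0607))
yaw=np.radians(12.3); H=lambda x,y,z:[.5975+np.cos(yaw)*x-np.sin(yaw)*y,.0354+np.sin(yaw)*x+np.cos(yaw)*y,z]
print(H(0,-.1,.3),delta(s,H(0,-.1,.3),axang(np.radians(102.3))))
E
```

```text
[0.10060415 0.00033364 0.0607    ]
[0.04326163 0.000191   0.0607    ]
[0.09294595 0.00081423 0.0607    ]
[np.float64(0.6188030386274976), np.float64(-0.062304557443526365), 0.3] (array([ 0.0901,  0.1683, -0.0676]), array([1.000e-03, 3.000e-04, 3.894e-01]))
```

>>> arm_command(commands=[[0,[0.009,0.017,-0.015],[0,0,0.05]],[0,[0.02,0.037,-0.03],[0,0,0.12]],[0,[0.035,0.065,-0.045],[0,0,0.2]],[0,[0.05,0.093,-0.06],[0,0,0.27]],[0,[0.065,0.121,-0.0676],[0,0,0.33]],[0,[0.078,0.146,-0.0676],[0,0,0.37]],[0,[0.087,0.162,-0.0676],[0,0,0.389]],[0,[0.09,0.168,-0.0676],[0,0,0.389]],[0,[0.09,0.168,-0.0676],[0,0,0.389]],[0,[0.09,0.168,-0.0676],[0,0,0.389]]])

```text
time: 7.02
ee_pos: [0.6179, -0.0637, 0.2983]
eef_rot: [0.627, 0.779, -0.001, -0.0]
ft_force: [-0.0, 0.3, -1.3]
width: 0.0213
```

```bash
python3 - <<'E'
from bench import *
from h import *
import pickle
s=read_state(); print(s["ee_pos"],s["time"],s["ft_force"],s["width"])
c=wcam(camera("wrist"),s); crop(c,150,0,300,225,2.6,"pics/w3.png")
pickle.dump((c,s),open("w3.pkl","wb"))
E
```

```text
[ 0.6179008  -0.06372631  0.29825915] 7.0167 [-0.02132694  0.25095697 -1.26976537] 0.02132817359549937
```

View pics/w3.png

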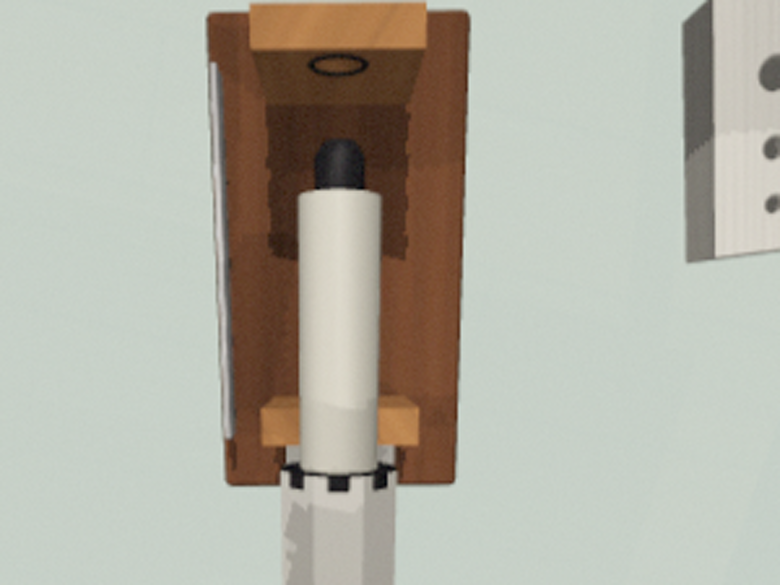

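```bash
python3 - <<'E'
import pickle
from h import *
c,s=pickle.load(open("w3.pkl","rb"))
crop(c,225,135,110,60,7,"pics/w3b.png"); crop(c,220,0,110,60,7,"pics/w3c.png")
E
```

```text
(no output)
```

View pics/w3b.png

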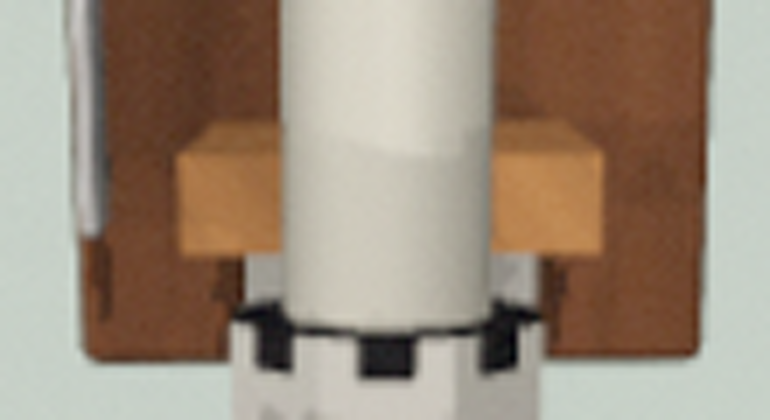

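View pics/w3c.png

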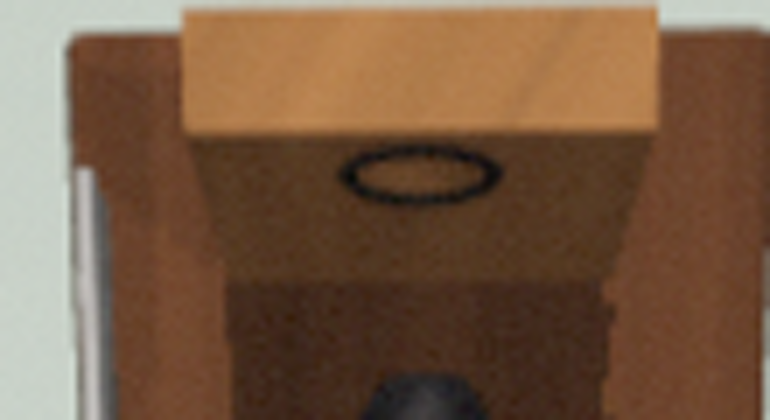

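```bash
cat > fitw.py <<'E'
import pickle
from h import *
from scipy.optimize import least_squares
c,s=pickle.load(open("w3.pkl","rb"))
fb=lambda p:[225+(p[0]+.5)/7-.5,135+(p[1]+.5)/7-.5]
fc=lambda p:[220+(p[0]+.5)/7-.5,(p[1]+.5)/7-.5]
ob=[((-.03,.078,.086,0),fc((182,10))),((.03,.078,.086,0),fc((657,9))),((-.03,.064,.086,0),fc((183,133))),((.03,.064,.086,0),fc((658,132))),((0,.064,.07,0),fc((420,175))),
((-.03,0,.086,1),fb((177,154))),((.03,0,.086,1),fb((602,154))),((-.03,-.014,.086,1),fb((180,253))),((.03,-.014,.086,1),fb((602,253))),
((-.055,-.1,.02,0),fb((85,358))),((.055,-.1,.02,0),fb((702,357))),((-.055,.1,.02,0),fc((68,35)))]
def W(p,m):
    x,y,z,sl=m; y=y+(p[3] if sl else 0); k,n=np.cos(p[2]),np.sin(p[2])
    return [p[0]+k*x-n*y,p[1]+n*x+k*y,z+(p[4] if len(p)>4 else 0)]
res=lambda p:(proj(c,[W(p,m) for m,_ in ob])-[o for _,o in ob]).ravel()
for p0 in ([.5975,.0354,.2147,-.057],[.5975,.0354,.2147,-.057,0]):
    r=least_squares(res,p0); print(r.x,np.degrees(r.x[2]),r.cost); print(np.round(r.fun.reshape(-1,2),1).tolist())
E
python3 fitw.py
```

```text
[ 0.59693991  0.03310435  0.22108967 -0.05748371] 12.667504794803225 4.1764501623886785
[[-0.1, -0.1], [0.4, -0.4], [0.3, 0.2], [-0.1, -0.1], [0.2, 0.0], [0.2, 0.2], [0.2, -0.2], [0.2, 0.2], [-0.1, -0.2], [-0.7, 1.5], [0.3, 1.2], [-1.0, -1.5]]
[ 0.59671812  0.0339518   0.22132748 -0.05868227 -0.00318007] 12.681130426484303 1.9896048224501042
[[0.3, 0.3], [-0.0, -0.1], [0.6, 0.4], [-0.5, 0.1], [0.1, 0.1], [0.5, 0.2], [-0.2, -0.1], [0.5, 0.1], [-0.4, -0.2], [-0.4, 0.4], [-0.1, 0.0], [-0.6, -1.2]]
```

```bash
cat > plan.py <<'E'
from h import *
H0=np.array([.5968,.0337,0]); YAW=np.radians(12.65); SL=-.058
TT=np.array([.1003,.0003,.0607])
Rz=R.from_euler("z",YAW).as_matrix()
def pose(c,th,dx=0,dz=0,dyy=0):
    "virtual free plunger tip advanced c beyond cup floor, pitch th (deg)"
    Rt=axang(YAW+np.pi/2,np.radians(th))
    P=H0+Rz@np.array([dx,.072+dyy,.070+dz])
    tip=P+Rt[:,0]*c
    return tip-Rt@TT,Rt
def show(s,c,th,**k):
    p,Rt=pose(c,th,**k); d=delta(s,p,Rt); print(c,th,np.round(p,4),"shift",d[0].tolist(),"turn",d[1].tolist())
def info(s):
    Rm=R.from_quat(s["eef_rot"]).as_matrix(); t=s["ee_pos"]+Rm@TT
    q=Rz.T@(t-H0); e=Rz.T@(s["ee_pos"]+Rm@(TT-[.151,0,0])-H0); F=Rz.T@np.array(s["ft_force"])
    print("t",s["time"],"plungertip(free) holder mm",np.round(q*1e3,1),"plaintip",np.round(e*1e3,1),"F holder",np.round(F,2),"pitch",round(np.degrees(-np.arcsin(Rm[2,0])),2),"yaw",round(np.degrees(np.arctan2(Rm[1,0],Rm[0,0]))-90,2),"w",s["width"])
E
python3 - <<'E'
from bench import *
from plan import *
s=read_state(); info(s)
show(s,-.03,15,dz=.05); show(s,-.02,15)
E
```

```text
t 7.0667 plungertip(free) holder mm [-1.000e-01 -1.000e-01  2.379e+02] plaintip [  -1.2 -151.1  238. ] F holder [ 0.09  0.42 -2.21] pitch 0.03 yaw 12.22 w 0.021775690369041697
-0.03 15 [ 0.6049 -0.0036  0.2124] shift [0.0623, 0.0004, 0.0863] turn [-0.0024, -0.2612, -0.0072]
-0.02 15 [0.6027 0.0058 0.1598] shift [0.072, 0.0004, 0.1389] turn [-0.0024, -0.2612, -0.0072]
```

>>> arm_command(commands=[[0,[0.01,0,0.012],[0,-0.05,0]],[0,[0.022,0,0.028],[0,-0.11,0]],[0,[0.038,0,0.048],[0,-0.18,0]],[0,[0.052,0,0.068],[-0.001,-0.24,-0.004]],[0,[0.06,0,0.082],[-0.002,-0.261,-0.007]],[0,[0.065,0,0.1],[-0.002,-0.261,-0.007]],[0,[0.069,0,0.12],[-0.002,-0.261,-0.007]],[0,[0.0715,0.0004,0.134],[-0.002,-0.261,-0.007]],[0,[0.072,0.0004,0.139],[-0.002,-0.261,-0.007]],[0,[0.072,0.0004,0.139],[-0.002,-0.261,-0.007]]])

```text
time: 7.9
ee_pos: [0.6027, 0.0064, 0.1594]
eef_rot: [0.62, 0.774, -0.082, 0.101]
ft_force: [0.3, -0.1, -1.0]
width: 0.0218
```

```bash
python3 - <<'E'
from bench import *
from plan import *
import pickle
s=read_state(); info(s)
c=wcam(camera("wrist"),s); crop(c,180,0,200,150,4,"pics/w4.png")
pickle.dump((c,s),open("w4.pkl","wb"))
a=camera("scene");b=camera("side")
im=np.hstack([cv2.resize(a["pixels"][160:260,260:360],None,fx=4,fy=4,interpolation=cv2.INTER_CUBIC),cv2.resize(b["pixels"][150:250,235:335],None,fx=4,fy=4,interpolation=cv2.INTER_CUBIC)])
cv2.imwrite("pics/ab4.png",im[:,:,::-1])
# predicted pixels of cup/tip
q=s["ee_pos"]+R.from_quat(s["eef_rot"]).as_matrix()@TT
cup=H0+Rz@np.array([0,.064,.07])
print("tip px",proj(c,q),"cup px",proj(c,cup), "in crop",(proj(c,q)-[180,0])*4,(proj(c,cup)-[180,0])*4)
E
```

```text
t 7.9 plungertip(free) holder mm [-0.  53.3 74.9] plaintip [  0.  -92.6 113.9] F holder [ 0.27 -0.15 -1.02] pitch 14.97 yaw 12.66 w 0.02175578592518664
tip px [[279.93484342  54.51950474]] cup px [[279.9906518   27.71447826]] in crop [[399.73937367 218.07801895]] [[399.9626072  110.85791302]]
```

View pics/w4.png

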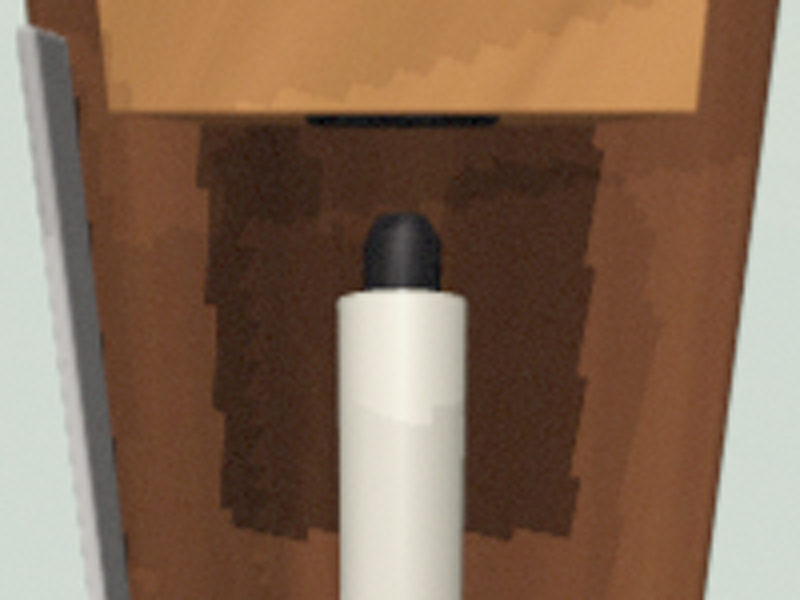

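View pics/ab4.png

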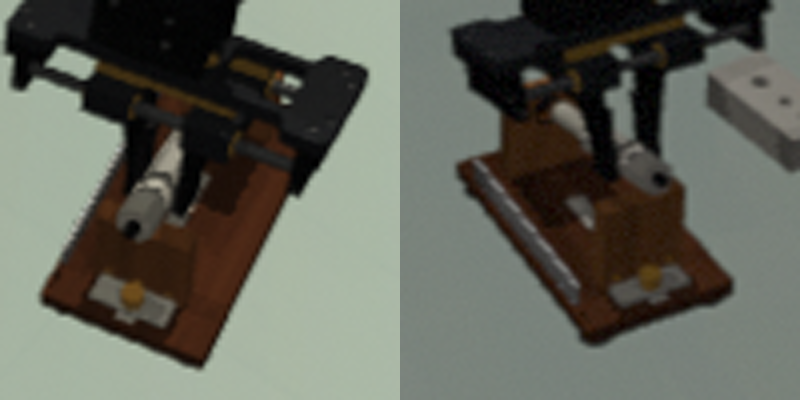

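The tip (402,214) and cup rim centre (402,118) line up laterally in the crop, and the barrel clears the sliding cheek. I'll advance along the axis.

>>> arm_command(commands=[[0,[0.003,0,0],[0,0,0]],[0,[0.006,0,0],[0,0,0]],[0,[0.009,0,0],[0,0,0]],[0,[0.011,0,0],[0,0,0]],[0,[0.013,0,0],[0,0,0]],[0,[0.014,0,0],[0,0,0]],[0,[0.015,0,0],[0,0,0]],[0,[0.016,0,0],[0,0,0]],[0,[0.017,0,0],[0,0,0]],[0,[0.017,0,0],[0,0,0]]])

```text
time: 8.88
ee_pos: [0.6, 0.0237, 0.156]
eef_rot: [0.619, 0.774, -0.081, 0.102]
ft_force: [-0.1, -1.1, -0.3]
width: 0.0216
```

```bash
python3 - <<'E'
from bench import *
from plan import *
s=read_state(); info(s)
c=wcam(camera("wrist"),s); crop(c,180,0,200,150,4,"pics/w5.png")
E
```

```text
t 8.8833 plungertip(free) holder mm [ 1.2 70.8 71.4] plaintip [  1.3 -75.1 110.4] F holder [-0.34 -1.03 -0.33] pitch 14.97 yaw 12.7 w 0.021622314202342095
```

View pics/w5.png

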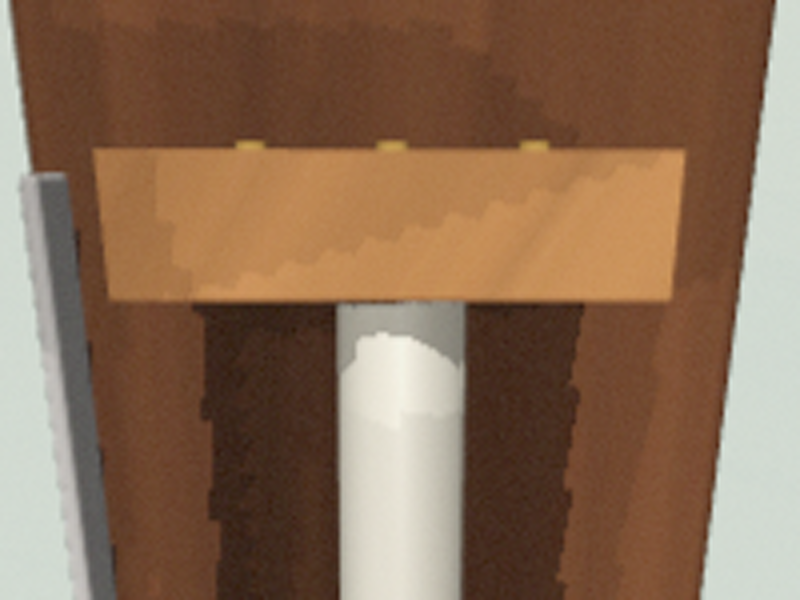

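>>> arm_command(commands=[[0,[0,-0.0006,0.0005],[0,0,0]],[0,[0,-0.0012,0.001],[0,0,0]],[0,[0.0005,-0.0012,0.001],[0,0,0]],[0,[0.001,-0.0012,0.001],[0,0,0]],[0,[0.0015,-0.0012,0.001],[0,0,0]],[0,[0.002,-0.0012,0.001],[0,0,0]],[0,[0.003,-0.0012,0.001],[0,0,0]],[0,[0.004,-0.0012,0.001],[0,0,0]],[0,[0.005,-0.0012,0.001],[0,0,0]],[0,[0.005,-0.0012,0.001],[0,0,0]]])

```text
time: 9.77
ee_pos: [0.5978, 0.0283, 0.1536]
eef_rot: [0.619, 0.775, -0.081, 0.102]
ft_force: [1.5, -2.6, -1.1]
width: 0.0215
```

```bash
python3 - <<'E'
from bench import *
from plan import *
s=read_state(); info(s)
E
```

```text
t 9.7667 plungertip(free) holder mm [ 0.1 75.8 69.1] plaintip [  0.3 -70.1 108.1] F holder [ 0.85 -2.88 -1.12] pitch 14.96 yaw 12.73 w 0.02153711943592327
```

```bash
python3 - <<'E'
from bench import *
from plan import *
s=read_state(); show(s,.015,15);show(s,.026,15); 
E
```

```text
0.015 15 [0.5953 0.0388 0.1507] shift [0.0112, -0.0001, 0.0] turn [0.0015, -0.0008, 0.0013]
0.026 15 [0.593  0.0492 0.1479] shift [0.0222, -0.0001, 0.0] turn [0.0015, -0.0008, 0.0013]
```

>>> arm_command(commands=[[0,[0.002,0,0],[0,0,0]],[0,[0.005,0,0],[0,0,0]],[0,[0.008,0,0],[0,0,0]],[0,[0.011,0,0],[0,0,0]],[0,[0.014,0,0],[0,0,0]],[0,[0.017,0,0],[0,0,0]],[0,[0.0195,0,0],[0,0,0]],[0,[0.0215,0,0],[0,0,0]],[0,[0.022,0,0],[0,0,0]],[0,[0.022,0,0],[0,0,0]]])

```text
time: 10.6
ee_pos: [0.5932, 0.0488, 0.148]
eef_rot: [0.619, 0.774, -0.081, 0.102]
ft_force: [2.5, -6.0, 0.8]
width: 0.0216
```

```bash
python3 - <<'E'
from bench import *
from plan import *
s=read_state(); info(s)
for th in (12,9,6,3,0): show(s,.0255,th)
c=wcam(camera("wrist"),s); cv2.imwrite("pics/w6.png",c["pixels"][:,:,::-1])
a=camera("scene");b=camera("side")
im=np.hstack([cv2.resize(a["pixels"][160:260,260:360],None,fx=4,fy=4,interpolation=cv2.INTER_CUBIC),cv2.resize(b["pixels"][150:250,235:335],None,fx=4,fy=4,interpolation=cv2.INTER_CUBIC)])
cv2.imwrite("pics/ab6.png",im[:,:,::-1])
E
```

```text
t 10.6 plungertip(free) holder mm [ 0.1 96.7 63.5] plaintip [  0.2 -49.2 102.5] F holder [ 1.13 -6.45  0.82] pitch 14.99 yaw 12.71 w 0.021574709307068268
0.0255 12 [0.594  0.0448 0.1449] shift [-0.0031, -0.0001, 0.0041] turn [0.0016, 0.0522, 0.0011]
0.0255 9 [0.5948 0.0411 0.1417] shift [-0.0059, -0.0001, 0.0082] turn [0.0015, 0.1045, 0.0011]
0.0255 6 [0.5956 0.0375 0.1382] shift [-0.0086, -0.0001, 0.0125] turn [0.0015, 0.1569, 0.0012]
0.0255 3 [0.5964 0.0341 0.1345] shift [-0.011, -0.0001, 0.0169] turn [0.0015, 0.2092, 0.0012]
0.0255 0 [0.5971 0.0309 0.1307] shift [-0.0132, -0.0001, 0.0215] turn [0.0014, 0.2616, 0.0013]
```

View pics/w6.png

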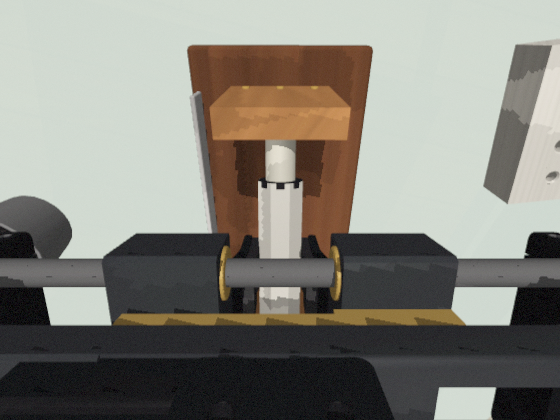

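View pics/ab6.png

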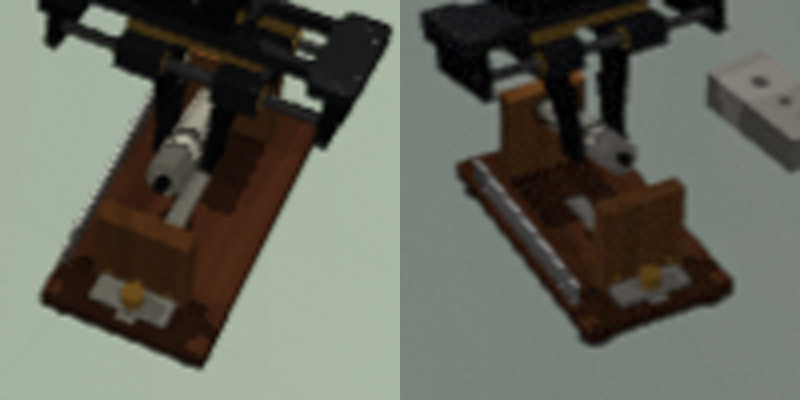

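>>> arm_command(commands=[[0,[-0.0016,0,0.002],[0,0.026,0]],[0,[-0.0031,0,0.0041],[0,0.052,0]],[0,[-0.0045,0,0.0061],[0,0.078,0]],[0,[-0.0059,0,0.0082],[0,0.1045,0]],[0,[-0.0073,0,0.0103],[0,0.131,0]],[0,[-0.0086,0,0.0125],[0,0.157,0]],[0,[-0.0098,0,0.0147],[0,0.183,0]],[0,[-0.011,0,0.0169],[0,0.209,0]],[0,[-0.0121,0,0.0192],[0,0.235,0]],[0,[-0.0121,0,0.0192],[0,0.235,0]]])

```text
time: 11.58
ee_pos: [0.597, 0.0308, 0.1325]
eef_rot: [0.625, 0.78, -0.007, 0.01]
ft_force: [2.4, -5.9, -0.1]
width: 0.0214
```

```bash
python3 - <<'E'
from bench import *
from plan import *
s=read_state(); info(s)
show(s,.0255,0); show(s,.0245,0)
c=wcam(camera("wrist"),s); cv2.imwrite("pics/w7.png",c["pixels"][:,:,::-1])
a=camera("scene");b=camera("side")
im=np.hstack([cv2.resize(a["pixels"][160:260,260:360],None,fx=4,fy=4,interpolation=cv2.INTER_CUBIC),cv2.resize(b["pixels"][150:250,235:335],None,fx=4,fy=4,interpolation=cv2.INTER_CUBIC)])
cv2.imwrite("pics/ab7.png",im[:,:,::-1])
E
```

```text
t 11.5833 plungertip(free) holder mm [ 0.1 95.8 69.3] plaintip [ -0.1 -55.1  73.1] F holder [ 1.09 -6.28 -0.05] pitch 1.47 yaw 12.59 w 0.02138372593275369
0.0255 0 [0.5971 0.0309 0.1307] shift [0.0001, 0.0001, 0.0018] turn [0.0014, 0.0256, -0.0011]
0.0245 0 [0.5973 0.0299 0.1307] shift [-0.0008, 0.0001, 0.0018] turn [0.0014, 0.0256, -0.0011]
```

View pics/ab7.png

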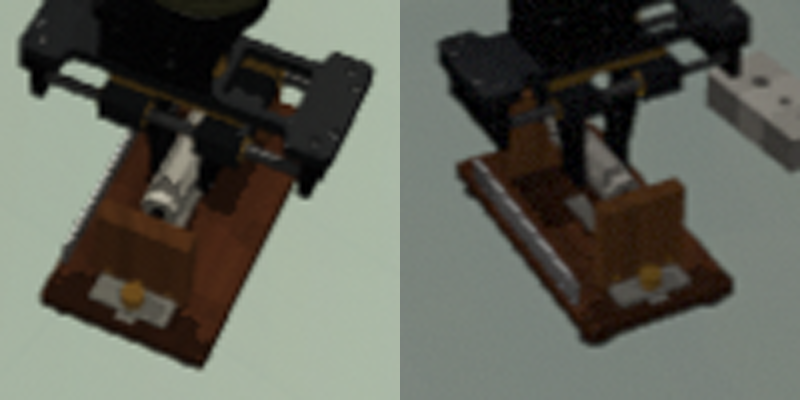

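View pics/w7.png

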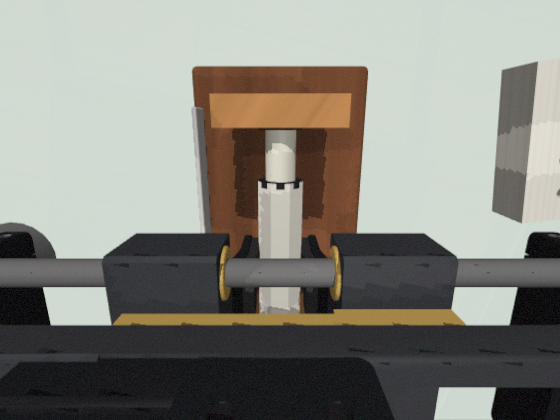

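>>> arm_command(commands=[[0,[0.0005,0,0.001],[0,0.013,0]],[0,[0.0005,0,0.002],[0,0.0256,0]],[0,[0.0005,0,0.002],[0,0.0256,0]],[0,[-0.0005,0,0.002],[0,0.0256,0]],[0,[-0.0015,0,0.002],[0,0.0256,0]],[0,[-0.0025,0,0.002],[0,0.0256,0]],[0,[-0.0035,0,0.002],[0,0.0256,0]],[0,[-0.0045,0,0.002],[0,0.0256,0]],[0,[-0.0055,0,0.002],[0,0.0256,0]],[0,[-0.0055,0,0.002],[0,0.0256,0]]])

```text
time: 12.57
ee_pos: [0.5982, 0.0267, 0.1307]
eef_rot: [0.625, 0.781, 0.0, 0.001]
ft_force: [1.2, -5.1, -0.6]
width: 0.0212
```

```bash
python3 - <<'E'
from bench import *
from plan import *
s=read_state(); info(s)
a=camera("scene");b=camera("side")
im=np.hstack([cv2.resize(a["pixels"][160:260,260:360],None,fx=4,fy=4,interpolation=cv2.INTER_CUBIC),cv2.resize(b["pixels"][150:250,235:335],None,fx=4,fy=4,interpolation=cv2.INTER_CUBIC)])
cv2.imwrite("pics/ab8.png",im[:,:,::-1])
E
```

```text
t 12.5667 plungertip(free) holder mm [ 0.1 93.1 69.9] plaintip [  0.3 -57.9  70.1] F holder [ 0.04 -5.22 -0.61] pitch 0.06 yaw 12.7 w 0.02119762105827752
```

View pics/ab8.png

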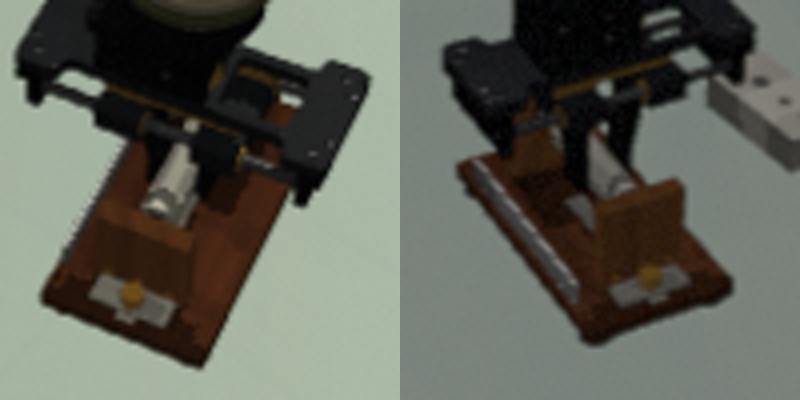

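Level, and the force (5.2 N) matches the spring. I'll keep easing out.

>>> arm_command(commands=[[0,[-0.0006,0,0],[0,0,0]],[0,[-0.0012,0,0],[0,0,0]],[0,[-0.0018,0,0],[0,0,0]],[0,[-0.0024,0,0],[0,0,0]],[0,[-0.003,0,0],[0,0,0]],[0,[-0.0036,0,0],[0,0,0]],[0,[-0.0042,0,0],[0,0,0]],[0,[-0.0048,0,0],[0,0,0]],[0,[-0.005,0,0],[0,0,0]],[0,[-0.005,0,0],[0,0,0]]])

```text
time: 13.5
ee_pos: [0.5992, 0.0223, 0.1307]
eef_rot: [0.624, 0.781, 0.0, 0.0]
ft_force: [1.2, -4.3, -0.6]
width: 0.0215
```

```bash
python3 - <<'E'
from bench import *
from plan import *
s=read_state(); info(s)
E
```

```text
t 13.5 plungertip(free) holder mm [ 0.  88.7 70. ] plaintip [  0.2 -62.3  70. ] F holder [ 0.24 -4.47 -0.56] pitch 0.02 yaw 12.73 w 0.021523908258846633
```

>>> arm_command(commands=[[0,[-0.0004,0,0],[0,0,0]],[0,[-0.0008,0,0],[0,0,0]],[0,[-0.0012,0,0],[0,0,0]],[0,[-0.0016,0,0],[0,0,0]],[0,[-0.002,0,0],[0,0,0]],[0,[-0.0024,0,0],[0,0,0]],[0,[-0.0028,0,0],[0,0,0]],[0,[-0.0028,0,0],[0,0,0]],[0,[-0.0028,0,0],[0,0,0]],[0,[-0.0028,0,0],[0,0,0]]])

```text
time: 14.33
ee_pos: [0.5997, 0.0196, 0.1307]
eef_rot: [0.624, 0.781, 0.0, 0.0]
ft_force: [0.9, -3.6, -0.4]
width: 0.0216
```

```bash
python3 - <<'E'
from bench import *
from plan import *
s=read_state(); info(s)
E
```

```text
t 14.3333 plungertip(free) holder mm [ 0.  85.9 70. ] plaintip [  0.2 -65.1  70. ] F holder [ 0.11 -3.67 -0.36] pitch 0.02 yaw 12.73 w 0.02160078832915536
```

>>> arm_command(commands=[[0,[-0.0003,0,0],[0,0,0]],[0,[-0.0005,0,0],[0,0,0]],[0,[-0.0007,0,0],[0,0,0]],[0,[-0.0009,0,0],[0,0,0]],[0,[-0.0012,0,0],[0,0,0]],[0,[-0.0012,0,0],[0,0,0]],[0,[-0.0012,0,0],[0,0,0]],[0,[-0.0012,0,0],[0,0,0]],[0,[-0.0012,0,0],[0,0,0]],[0,[-0.0012,0,0],[0,0,0]]])

```text
time: 15.17
ee_pos: [0.6, 0.0186, 0.1307]
eef_rot: [0.624, 0.781, 0.0, 0.0]
ft_force: [1.8, -3.3, -0.0]
width: 0.0213
```

```bash
python3 - <<'E'
from bench import *
from plan import *
s=read_state(); info(s)
c=wcam(camera("wrist"),s); cv2.imwrite("pics/w9.png",c["pixels"][:,:,::-1])
E
```

```text
t 15.1667 plungertip(free) holder mm [-0.  84.9 70. ] plaintip [  0.2 -66.1  70. ] F holder [ 0.99 -3.61 -0.02] pitch 0.01 yaw 12.74 w 0.0212917987024034
```

>>> arm_command(commands=[[0,[-0.0003,0,0],[0,0,0]],[0,[-0.0005,0,0],[0,0,0]],[0,[-0.0007,0,0],[0,0,0]],[0,[-0.0009,0,0],[0,0,0]],[0,[-0.001,0,0],[0,0,0]],[0,[-0.001,0,0],[0,0,0]],[0,[-0.001,0,0],[0,0,0]],[0,[-0.001,0,0],[0,0,0]],[0,[-0.001,0,0],[0,0,0]],[0,[-0.001,0,0],[0,0,0]]])

```text
time: 16.05
ee_pos: [0.6001, 0.0183, 0.1307]
eef_rot: [0.624, 0.781, 0.001, 0.0]
ft_force: [-1.0, 5.1, 0.5]
width: 0.0214
```

```bash
python3 - <<'E'
from bench import *
from plan import *
s=read_state(); info(s)
E
```

```text
t 16.05 plungertip(free) holder mm [-0.  84.5 70. ] plaintip [  0.3 -66.5  69.9] F holder [0.1  5.16 0.51] pitch -0.04 yaw 12.77 w 0.02138299621343659
```

The floor has been felt at plain tip y=-66.5. I'll relax the over-travel straight away.

>>> arm_command(commands=[[0,[0.0003,0,0],[0,0,0]],[0,[0.0006,0,0],[0,0,0]],[0,[0.0006,0,0],[0,0,0]],[0,[0.0006,0,0],[0,0,0]],[0,[0.0006,0,0],[0,0,0]],[0,[0.0006,0,0],[0,0,0]],[0,[0.0006,0,0],[0,0,0]],[0,[0.0006,0,0],[0,0,0]],[0,[0.0006,0,0],[0,0,0]],[0,[0.0006,0,0],[0,0,0]]])

```text
time: 16.88
ee_pos: [0.6001, 0.0183, 0.1307]
eef_rot: [0.624, 0.781, 0.0, 0.0]
ft_force: [-1.2, 4.7, 1.5]
width: 0.0217
```

```bash
python3 - <<'E'
from bench import *
from plan import *
s=read_state(); info(s)
c=wcam(camera("wrist"),s); crop(c,180,60,200,150,4,"pics/w10.png")
a=camera("scene");b=camera("side")
im=np.hstack([cv2.resize(a["pixels"][160:260,260:360],None,fx=4,fy=4,interpolation=cv2.INTER_CUBIC),cv2.resize(b["pixels"][150:250,235:335],None,fx=4,fy=4,interpolation=cv2.INTER_CUBIC)])
cv2.imwrite("pics/ab10.png",im[:,:,::-1])
E
```

```text
t 16.8833 plungertip(free) holder mm [ 0.  84.5 70. ] plaintip [  0.3 -66.5  70. ] F holder [-0.11  4.82  1.53] pitch 0.0 yaw 12.74 w 0.021659993063112008
```

View pics/ab10.png

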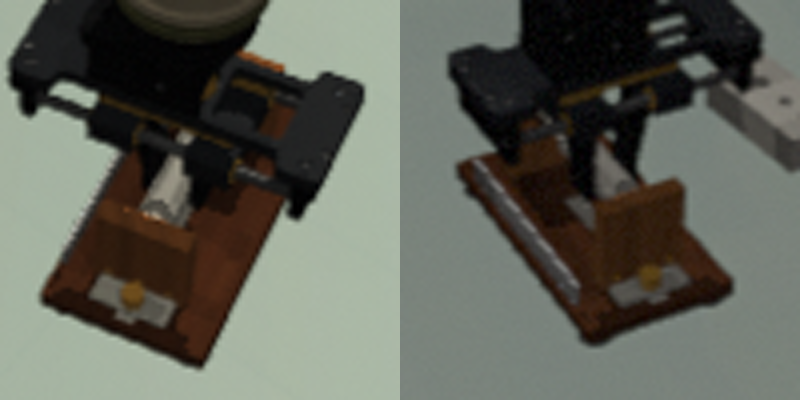

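View pics/w10.png

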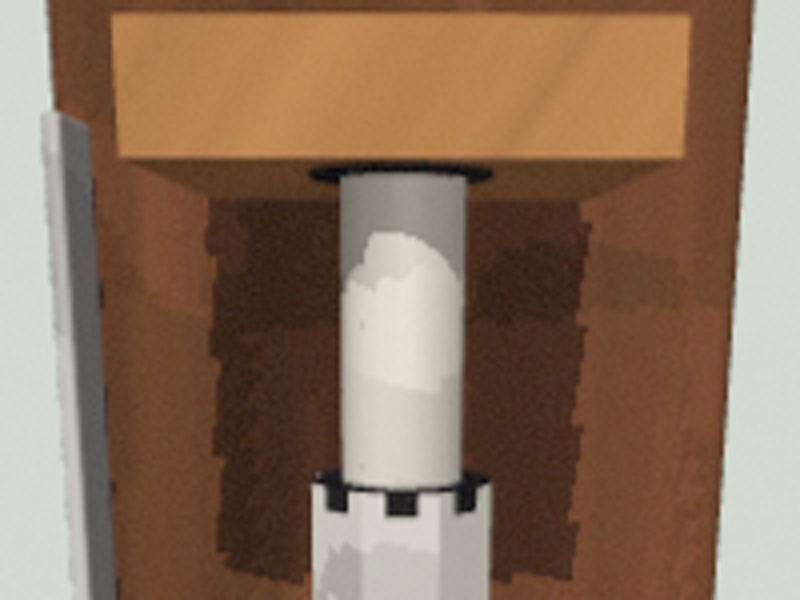

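>>> arm_command(commands=[[0,[0.0002,0,0],[0,0,0]],[0,[0.0004,0,0],[0,0,0]],[0,[0.0004,0,0],[0,0,0]],[0,[0.0004,0,0],[0,0,0]],[0,[0.0004,0,0],[0,0,0]],[0,[0.0004,0,0],[0,0,0]],[0,[0.0004,0,0],[0,0,0]],[0,[0.0004,0,0],[0,0,0]],[0,[0.0004,0,0],[0,0,0]],[0,[0.0004,0,0],[0,0,0]]])

```text
time: 17.87
ee_pos: [0.6, 0.0184, 0.1307]
eef_rot: [0.624, 0.781, 0.0, 0.001]
ft_force: [0.2, 3.1, 0.3]
width: 0.0215
```

```bash
python3 - <<'E'
from bench import *
from plan import *
s=read_state(); info(s)
E
```

```text
t 17.8667 plungertip(free) holder mm [ 0.  84.6 70. ] plaintip [  0.2 -66.4  70.1] F holder [0.88 3.   0.27] pitch 0.02 yaw 12.73 w 0.021477455426808754
```

>>> arm_command(commands=[[0,[0.0002,0,0.0003],[0,0,0]],[0,[0.0004,0,0.0006],[0,0,0]],[0,[0.0004,0,0.0009],[0,0,0]],[0,[0.0004,0,0.0012],[0,0,0]],[0,[0.0004,0,0.0015],[0,0,0]],[0,[0.0004,0,0.0015],[0,0,0]],[0,[0.0004,0,0.0015],[0,0,0]],[0,[0.0004,0,0.0015],[0,0,0]],[0,[0.0004,0,0.0015],[0,0,0]],[0,[0.0004,0,0.0015],[0,0,0]]])

```text
time: 18.7
ee_pos: [0.6002, 0.0185, 0.1294]
eef_rot: [0.624, 0.781, 0.0, 0.001]
ft_force: [0.7, 0.8, 4.1]
width: 0.0215
```

```bash
python3 - <<'E'
from bench import *
from plan import *
s=read_state(); info(s)
E
```

```text
t 18.7 plungertip(free) holder mm [ 0.2 84.7 68.7] plaintip [  0.4 -66.3  68.8] F holder [0.89 0.63 4.15] pitch 0.04 yaw 12.72 w 0.021547336628422245
```

>>> arm_command(commands=[[0,[0,0,-0.0002],[0,0,0]],[0,[0,0,-0.0004],[0,0,0]],[0,[0,0,-0.0004],[0,0,0]],[0,[0,0,-0.0004],[0,0,0]],[0,[0,0,-0.0004],[0,0,0]],[0,[0,0,-0.0004],[0,0,0]],[0,[0,0,-0.0004],[0,0,0]],[0,[0,0,-0.0004],[0,0,0]],[0,[0,0,-0.0004],[0,0,0]],[0,[0,0,-0.0004],[0,0,0]]], squeeze=10)

```text
time: 19.53
ee_pos: [0.5999, 0.0186, 0.1296]
eef_rot: [0.624, 0.781, 0.0, 0.001]
ft_force: [2.8, -0.8, -1.3]
width: 0.0214
```

```bash
python3 - <<'E'
from bench import *
from plan import *
s=read_state(); info(s)
E
```

```text
t 19.5333 plungertip(free) holder mm [-0.  84.8 68.8] plaintip [  0.1 -66.2  68.9] F holder [ 2.52 -1.39 -1.31] pitch 0.04 yaw 12.71 w 0.02144122766034891
```

>>> arm_command(commands=[[0,[-0.0002,0,0],[0,0,0]],[0,[-0.0003,0,0],[0,0,0]],[0,[-0.0003,0,0],[0,0,0]],[0,[-0.0003,0,0],[0,0,0]],[0,[-0.0003,0,0],[0,0,0]],[0,[-0.0003,0,0],[0,0,0]],[0,[-0.0003,0,0],[0,0,0]],[0,[-0.0003,0,0],[0,0,0]],[0,[-0.0003,0,0],[0,0,0]],[0,[-0.0003,0,0],[0,0,0]]])

```text
time: 20.37
ee_pos: [0.5999, 0.0186, 0.1296]
eef_rot: [0.624, 0.781, 0.0, 0.0]
ft_force: [2.6, -0.9, -1.3]
width: 0.0217
```

```bash
python3 - <<'E'
from bench import *
from plan import *
s=read_state(); info(s)
E
```

```text
t 20.3667 plungertip(free) holder mm [-0.1 84.8 68.9] plaintip [  0.1 -66.2  68.9] F holder [ 2.34 -1.46 -1.25] pitch 0.02 yaw 12.73 w 0.021721325456624894
```

>>> arm_command(commands=[[0,[-0.0002,0,0],[0,0,0]],[0,[-0.0004,0,0],[0,0,0]],[0,[-0.0004,0,0],[0,0,0]],[0,[-0.0004,0,0],[0,0,0]],[0,[-0.0004,0,0],[0,0,0]],[0,[-0.0004,0,0],[0,0,0]],[0,[-0.0004,0,0],[0,0,0]],[0,[-0.0004,0,0],[0,0,0]],[0,[-0.0004,0,0],[0,0,0]],[0,[-0.0004,0,0],[0,0,0]]])

```text
time: 21.2
ee_pos: [0.6, 0.0184, 0.1295]
eef_rot: [0.624, 0.781, 0.0, 0.0]
ft_force: [0.8, 3.3, -0.8]
width: 0.022
```

```bash
python3 - <<'E'
from bench import *
from plan import *
s=read_state(); info(s)
E
```

```text
t 21.2 plungertip(free) holder mm [-0.1 84.7 68.8] plaintip [  0.2 -66.3  68.8] F holder [ 1.49  3.06 -0.76] pitch 0.0 yaw 12.74 w 0.02197122416810534
```

It's firmly on the floor. I'll back off 0.2 mm and open.

>>> arm_command(commands=[[0,[0.0002,0,0],[0,0,0]],[0,[0.0002,0,0],[0,0,0]],[0,[0.0002,0,0],[0,0,0]],[24,[0.0002,0,0],[0,0,0]],[26,[0.0002,0,0],[0,0,0]],[28,[0.0002,0,0],[0,0,0]],[32,[0.0002,0,0],[0,0,0]],[38,[0.0002,0,0],[0,0,0]],[45,[0.0002,0,0],[0,0,0]],[50,[0.0002,0,0],[0,0,0]]])

```text
time: 22.03
ee_pos: [0.6, 0.0182, 0.1296]
eef_rot: [0.624, 0.781, 0.0, 0.0]
ft_force: [-0.4, 0.3, 0.3]
width: 0.0386
```

>>> arm_command(commands=[[60,[0,0,0],[0,0,0]],[60,[0,0,0],[0,0,0]],[60,[0,0,0],[0,0,0]],[60,[0,0,0],[0,0,0]],[60,[0,0,-0.005],[0,0,0]],[60,[0,0,-0.015],[0,0,0]],[60,[0,0,-0.03],[0,0,0]],[60,[0,0,-0.05],[0,0,0]],[60,[0,0,-0.075],[0,0,0]],[60,[0,0,-0.1],[0,0,0]]])

```text
time: 22.87
ee_pos: [0.5997, 0.0181, 0.2315]
eef_rot: [0.625, 0.781, 0.0, 0.001]
ft_force: [0.4, 1.1, 0.1]
width: 0.052
```

>>> arm_command(commands=[[60,[-0.01,0,-0.02],[0,0,0]],[60,[-0.03,0,-0.04],[0,0,0]],[60,[-0.05,0,-0.06],[0,0,0]],[60,[-0.07,0,-0.08],[0,0,0]],[60,[-0.085,0,-0.09],[0,0,0]],[60,[-0.095,0,-0.09],[0,0,0]],[60,[-0.1,0,-0.09],[0,0,0]],[60,[-0.1,0,-0.09],[0,0,0]],[60,[-0.1,0,-0.09],[0,0,0]],[60,[-0.1,0,-0.09],[0,0,0]]])

```text
time: 23.7
ee_pos: [0.6216, -0.0778, 0.3187]
eef_rot: [0.624, 0.782, 0.0, -0.0]
ft_force: [0.4, 0.2, -1.1]
width: 0.0521
```

```bash
python3 - <<'E'
from bench import *
from plan import *
s=read_state(); info(s)
c=wcam(camera("wrist"),s); crop(c,180,0,200,150,4,"pics/w12.png")
a=camera("scene");b=camera("side")
im=np.hstack([cv2.resize(a["pixels"][160:260,260:360],None,fx=4,fy=4,interpolation=cv2.INTER_CUBIC),cv2.resize(b["pixels"][150:250,235:335],None,fx=4,fy=4,interpolation=cv2.INTER_CUBIC)])
cv2.imwrite("pics/ab12.png",im[:,:,::-1]); cv2.imwrite("pics/a12.png",a["pixels"][:,:,::-1])
E
```

```text
t 23.7 plungertip(free) holder mm [-2.000e-01 -1.390e+01  2.581e+02] plaintip [ 2.000e-01 -1.649e+02  2.580e+02] F holder [ 0.44  0.09 -1.13] pitch -0.03 yaw 12.81 w 0.052120256381184095
```

View pics/w12.png

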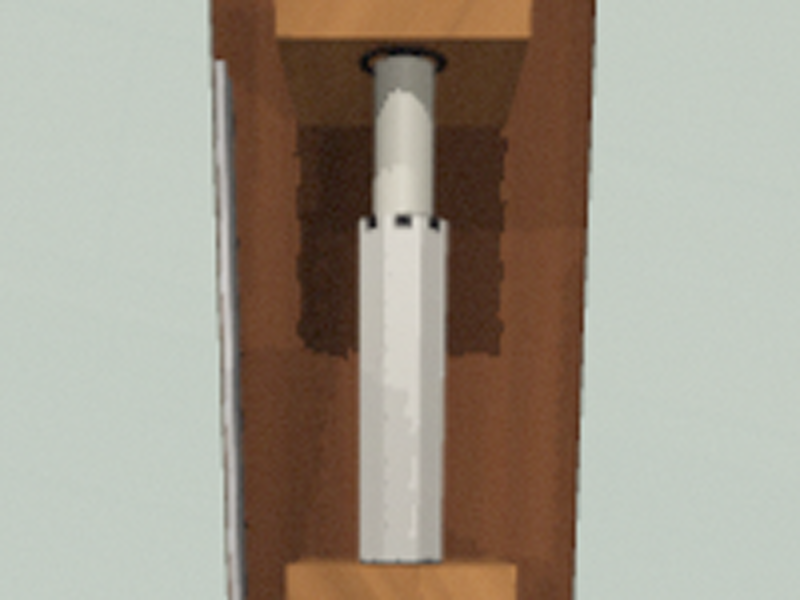

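View pics/ab12.png

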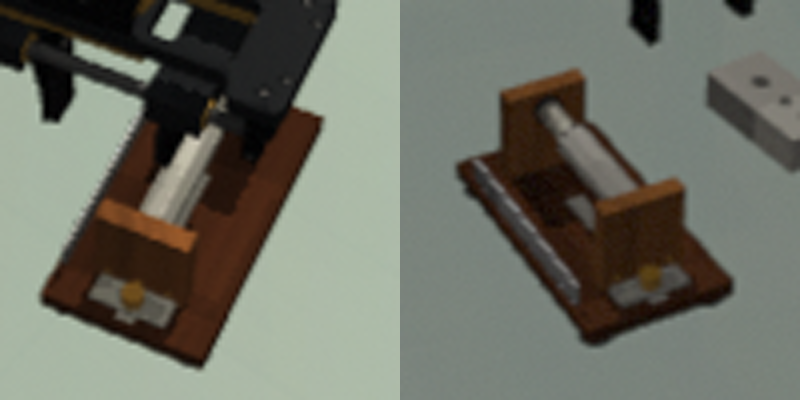

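View pics/a12.png

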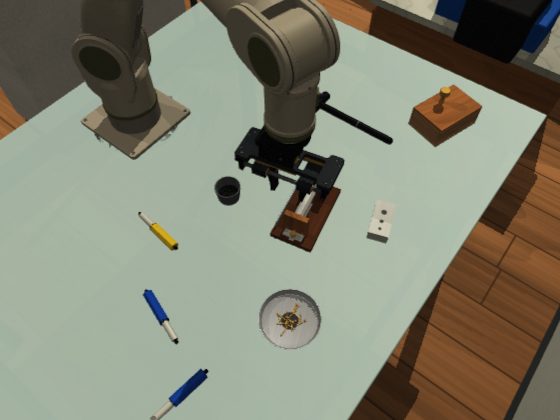

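The spindle sits level, with both shoulders up against the cup rims: the plunger at crop (403,55), the barrel end at (400,562). The bystanders are where they were and the arm is clear.

```bash
python3 -c "
from bench import *
print(close_job())"
```

```text
the job is handed in; nothing more can be done
None
```

The spindle is in the holder with both ends home, and the job was handed in at about 24 s of the 51 s allowed.

- **Fitting:** I gripped the silver spindle at mid-barrel and set the plunger tip in the pinned cheek's cup at a 15° tilt. I pushed the spring in about 25 mm, with 6 to 6.5 N read at the wrist. Then I brought the plain end down between the cheeks, eased the spring out, let go and withdrew.
- **Seating checks:** The spring force matched the expected rate all the way out, and the plain tip felt its cup floor about 0.5 mm from where I expected it. The wrist and side pictures after release show the spindle level and both shoulders at the cheeks. The tray, drill guide, bumper pot and hammer look where they were, and the arm touches nothing.
- **Over-push on the sliding cheek:** When the plain tip first met its cup floor, the last 1 mm easing step overshot. It pressed the sliding cheek with about 9 N, against about 4 N from the spring alone. I backed off over the next few moves, and the cheek shows no visible shift. Before opening I pressed it lightly once more (about 3 N net) to confirm the seat.
- **Camera disagreement:** The scene and wrist views put the holder about 2 mm and 0.4° apart. I settled this with the tip and cup seen together in the wrist picture, and by contact.

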